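# Lift a formed hood bracket from its die and slide its spot under the punch

## Robot

A 7-joint arm with a two-finger parallel gripper is mounted at the origin on the work surface. World frame = base frame: x ahead of the robot, y to its left, z up, the work surface at z = 0. Lengths are in mm, angles in rad, forces in N, time in s.
With the tool pointing down it reaches from about 425 to 975 mm from the base axis. Payload 16.7 kg.
Tool frame: the origin (TCP) lies midway between the tips of the shut fingers; the grasp point (between the pads) lies 19 mm behind it; z points along the fingers, y is the line along which they close (so a half turn about z gives the same grasp; the last joint's range is limited). The gripper opens to 85 mm and grips with 20 to 120 N. Pads are 22 mm wide; open, the fingers measure 114 mm over their backs; the gripper's body (76 mm by 85 mm) begins 54 mm behind the grasp point. The pads swing forward as they close: fully open they stand 13 mm farther back than shut.
Start: joints at [-0.149, 0.426, 0.074, 1.606, -0.034, 1.111, -0.067], TCP at [674.964, -0.019, 231.302] pointing down, gripper open.
Joint ranges: [-2.85, 2.85], [-0.5, 2.14], [-1.23, 1.37], [0.21, 2.46], [-1.02, 4.16], [0.16, 2.05], [-2.73, 2.73]. Speed limits (rad/s): [1.89, 1.89, 2.39, 2.39, 3.01, 3.01, 3.01].

## Interface

Orientations are given as a unit quaternion [x, y, z, w].
In Python, from workcell import manip, snapshot, camera_info, job, look_for, regions_of, place_of gives the robot as it stands.
- The arm moves only by the tool apply_moves, never from a script. Its argument "series" is a list of rows, each a list of 6 numbers: the shift along the tool's x, y, z scaled (see below), then the turn, a rotation vector about the tool's x, y, z scaled (see below). A call has 1 to 10 rows; each row is the pose to reach, as a shift and turn from the pose commanded when the call began, along the tool's axes at that moment; what a row does not reach only later rows make up. The controller multiplies each number of a shift by 500 mm and each number of a turn by 90 degrees. A row lasts 1/12 s, in which the tool goes at most 41.7 mm and 7.16 degrees, less where a joint would pass 70% of its speed; a pose out of reach is approached as far as the arm can. A call with a number of a shift or a turn outside -1 to 1 is refused whole. A call with a gripper value outside its range is refused whole. "jaw" is the opening, from 0 (shut) to 1 (fully open), set as the call begins (left out, the last holds). The fingers move at their own pace and stop on an object; the grip force is fixed at half the most. Time passes only in rows, so rows that repeat a pose let the fingers close. It gives the time, the measured TCP pose, the force, the opening and the grip force at its end, in the units of the state.
- manip.read_state(): the state, without advancing time (a new reading comes with each control period).
- snapshot(name): name is "scene" or "side" or "wrist"; returns (picture, depth): 400x640x3 uint8, red, green, blue; 400x640 float32, mm along the optical axis (not along the pixel's ray), 0 where there is no reading.
- camera_info(name): a dict with "fx", "fy", "cx", "cy" (pixels), "position" and "orientation" of the camera in the world; the wrist camera has in their place "T_tool_cam" (4x4, takes a point from camera to tool coordinates, whose origin is the TCP and whose axes are the flange's). Camera axes: x right, y down, z forward; pixel columns grow to the right and rows downward; lengths in mm; the calibration is good to about 2 mm. A picture is of the moment at which its call begins: read the wrist's pose just before it. camera_info takes no time and is no camera call.
- job.close_job(): hands the job in; it is judged then, once.
Trained networks look in the newest picture that a camera, given by its name, has taken for a name from the list of things; names that differ only in an ending like _2 or _b are one class to them, and where a whole thing is asked for, a point or a joint stands for the part that bears it (a point fixed in the world has none). Each returns a list of dicts, best first, with "p" (0 to 1); they miss things now and then, are a little off and sometimes report something else, mostly with a low value. They report only what shows in the picture. A call takes as long as a camera call.
- look_for(camera, target): "xyz" ([x, y, z] in mm, in world coordinates, good to about 4 mm: the middle of the surface that is visible of it).
- regions_of(camera, target): "pixels" (400x640 bool, what is visible of it).
- place_of(camera, target): "xyz" ([x, y, z] in mm, in world coordinates, good to about 4 mm: a listed point, or the origin of a listed thing).
The state is a dict: "clock": time; "joint_positions": joint angles; "qvel": joint speeds; "joint_efforts": joint torques, N m; "tcp_pos": TCP position; "orientation": TCP orientation; "ft_force": force on the tool from outside, world axes, zero at the start; "moment": the same for the moment, N m; "grip_width": opening from 0.0 (shut) to 1.0 (fully open); "gripper_force": force on a finger pad.
Only numpy, scipy, OpenCV 4.12 (cv2) and the standard library are available. Lean on these libraries where they do the work, as an engineer would, in place of code of your own. Each camera call takes 0.05 s, during which the arm holds its last target. There are 200 camera calls.

## Task

Lift the formed aluminium bracket out of the blue-faced die, keeping it level, and lay it flat on the steel bed of the green bench punch with its red spot about 6 cm short of the punch tip. Then slide it along the bed, flat all the way, until the tip stands directly over the red spot, and let go. Do not touch the punch spindle or its tip, and do not disturb the other things on the desk.

Things in the scene. Friction and masses are not known exactly. Their poses are not given: they have to be found in the camera images.
- die: Fixed forming die: steel block 210 x 110 x 40 mm, blue top face, a 12 mm guide pin rising 22 mm at each corner. Open cavity in the top, centred, 174 x 54 mm, 12 mm deep (floor 28 mm above the underside), upright walls. Origin: centre of the underside; x along the length, z up. The bracket starts in the cavity, axes alike, about 2 mm of play all round.
- bracket: Aluminium bracket, 0.11 to 0.22 kg: plate 170 (x) x 50 (y) x 4 mm with an upstanding saddle (inverted channel, 5 mm walls, open at its x ends), 44 mm long in x, 26 mm wide in y, top 42 mm above the underside, centred at x = -50 mm: grip it here, across the 26 mm, above the die face. The rest of the plate, to +x, carries a red spot. Origin: centre of the underside; z up.
- saddle (a point): Centre of the top face of the bracket's saddle: 50 mm towards -x from the bracket's origin, 42 mm above its underside. Axes as the bracket.
- spot (a point): Centre of the red spot, 12 mm across with thin red cross lines, on the plate's top face: 60 mm towards +x from the bracket's origin, 4 mm above its underside (110 mm from the saddle's centre). The line across the plate runs to both edges; the other is 50 mm long.
- press: Fixed green bench punch: flat dark steel bed 340 (x) x 120 (y) mm, top 30 mm above the desk. Origin: centre of the bed's underside, z up. Column 50 x 70 mm at the +x end (from x = 118 mm), 210 mm high; a head 44 mm wide reaches from it back to x = 43 mm, 142 to 188 mm above the desk. Bring the bracket in from the open -x side, spot end first, bracket x along bed x.
- punch: The vertical punch spindle under the press head, fixed (it does not move): 24 mm thick above, then a 12 mm brass punch that tapers to the tip. Origin at the tip; axes as the press.
- tip (a point): Tip of the punch, pointing down: above the bed's point x = 60 mm, y = 0 of the press, 42 mm above the desk, so 12 mm above the bed and 8 mm above the bracket's plate when that lies on the bed.
- bell: Bystander: brass desk bell, 84 mm across, 58 mm high, loose. Origin: centre of the underside.
- lamp_socket: Bystander: white porcelain lamp socket, 68 mm across, 62 mm high, loose. Origin: centre of the underside.
- hood: Bystander: red enamelled cue lamp hood, a cone 92 mm across and 86 mm high, standing mouth down, loose. Origin: centre of the underside.
- hammer: Bystander: hammer lying on the desk on the robot's left of the die, loose. Origin: under its middle, x along it.
- toggle (a joint): Bystander: steel toggle, 50 mm, on a black switch box fixed at the far side of the desk. 0: leaning to the robot; about 1 rad: thrown away from it. It stays 0.

How it is judged (in metres and radians):
On the way, in this order (a step that is already met when the one before it is completed fails the run):
1. the bracket is lifted clear of the die (z of bracket in the frame of die above 0.05 m), for 0.1 s.
2. the bracket lies flat on the punch bed, its spot still more than 3 cm short of the tip (z of bracket in the frame of press between 0.027 and 0.0325 m and angle between bracket's own z axis and vertical below 0.06 rad and x of bracket in the frame of press between -0.15 and 0 m and y of bracket in the frame of press between -0.05 and 0.05 m and horizontal distance between spot and tip above 0.03 m), for 0.2 s.
At the end, for the whole second after the job is handed in: the bracket lies flat and at rest on the punch bed with the punch tip above the 12 mm red spot (within 6 mm of its centre) (z of bracket in the frame of press between 0.027 and 0.0325 m and angle between bracket's own z axis and vertical below 0.06 rad and horizontal distance between spot and tip below 0.006 m and linear speed of bracket below 0.01 m/s and angular speed of bracket below 0.1 rad/s); the robot touches nothing.
It fails at once if the bracket tips more than 0.4 rad from level (angle between bracket's own z axis and vertical above 0.4 rad).
It fails at once if the spot is brought under the tip (within 20 mm) with the bracket more than 6 mm off the bed instead of sliding on it (horizontal distance between spot and tip below 0.02 m and z of bracket in the frame of press above 0.036 m).
It fails at once if the punch is touched with more than 2 N (contact force between punch and anything else above 2 N).
It fails at once if a bystander is moved more than 3 cm, or the toggle is thrown (distance of any of bell, lamp_socket, hood, hammer from where it was at the start of the episode above 0.03 m or value of joint toggle above 0.2 rad).
It also fails if it takes over 58 s, if anything falls off the work surface, if the arm or the gripper's body presses on something with over 40 N, if the wrist force passes 120 N, or if a joint passes its speed limit or range.

## Working session

There is one attempt and no reset: what is moved stays moved. The work goes in short steps, Python scripts to look and compute and a tool call to move; the robot and the scene stay as the last step left them, time stands still between calls to the robot, and variables do not carry over. Pictures are saved under pics/ and viewed, at most 10 in all, crops included, and the job is handed in when it is done.

Besides the shell and the picture viewer there is one more tool, called after ">>>" as name(argument=value, ...) on one line, values as JSON. apply_moves: Moves the arm, as the interface text tells. Its arguments: {"type":"object","properties":{"series":{"type":"array"},"jaw":{"type":"number"}},"required":["series"]}

```bash
ls; mkdir -p pics
python3 - <<'E'
from workcell import *
import cv2,numpy as np
s=manip.read_state();print(s['clock'],s['tcp_pos'],s['orientation'],s['grip_width'])
for c in ['scene','side']:
    im,d=snapshot(c);cv2.imwrite(f'pics/{c}0.png',im[:,:,::-1]);np.savez(f'{c}0.npz',im=im,d=d)
    i=camera_info(c);print(c,i['position'],i['orientation'])
    for t in ['die','bracket','saddle','spot','press','tip','bell','lamp_socket','hood','hammer']:
        r=place_of(c,t)
        print(t,[(np.round(x['xyz']),round(x['p'],2)) for x in r[:2]])
E
```

```text
pics
0.0 [ 6.74589481e+02 -2.69486189e-02  2.30592576e+02] [ 7.07122996e-01  7.07090264e-01 -4.90179300e-04 -4.31520345e-04] 1.0036585559454556
scene [1092.34874793  825.36218203  764.72356808] [ 0.247191    0.86650613 -0.41823851 -0.11463105]
die [(array([481., 240.,   2.]), 0.58)]
bracket [(array([479., 243.,  26.]), 0.57)]
saddle [(array([495., 296.,  66.]), 0.61), (array([479., 244.,  30.]), 0.59)]
spot [(array([466., 185.,  30.]), 0.9)]
press [(array([ 539., -211.,   -2.]), 0.68)]
tip [(array([ 538., -270.,   44.]), 0.53)]
bell [(array([755., -56.,  -2.]), 0.77)]
lamp_socket []
hood [(array([766.,  82.,  -1.]), 0.78), (array([ 537., -265.,   40.]), 0.54)]
hammer [(array([492., 475.,  -1.]), 0.84)]
side [ 244.47870352 1199.61099155  758.36546709] [-0.14264523  0.85488033 -0.49069953  0.08969908]
die [(array([482., 245.,   1.]), 0.67)]
bracket [(array([476., 245.,  26.]), 0.91)]
saddle [(array([493., 290.,  72.]), 0.9)]
spot [(array([461., 188.,  33.]), 0.97)]
press [(array([ 541., -208.,    2.]), 0.72)]
tip [(array([ 538., -269.,   46.]), 0.67)]
bell [(array([751., -57.,   2.]), 0.57)]
lamp_socket [(array([751., 210.,   1.]), 0.91)]
hood [(array([768.,  80.,  -1.]), 0.97)]
hammer [(array([490., 476.,  -5.]), 0.6)]
```

View pics/scene0.png

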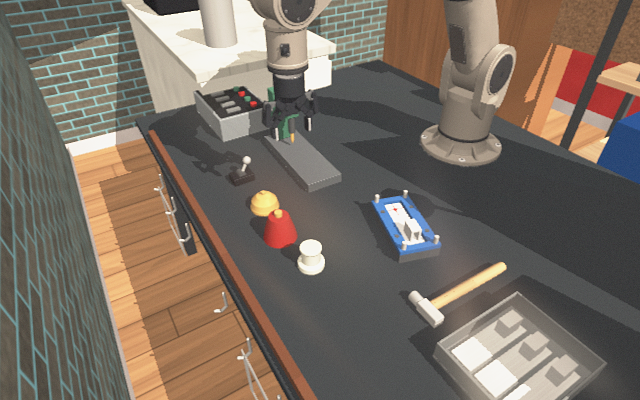

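View pics/side0.png

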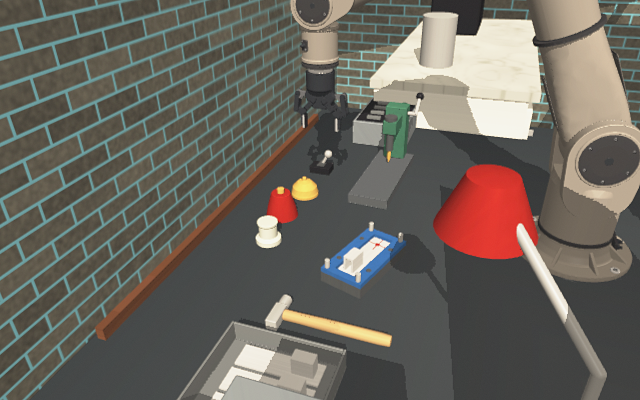

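```bash
cat > h.py <<'E'
from workcell import *
import cv2,numpy as np
from scipy.spatial.transform import Rotation as R
def cloud(d,i,T=None):
    v,u=np.mgrid[:400,:640]
    p=np.stack([(u-i['cx'])/i['fx']*d,(v-i['cy'])/i['fy']*d,d],-1)
    if T is None:
        M=R.from_quat(i['orientation']).as_matrix();t=np.array(i['position'])
    else: M,t=T[:3,:3],T[:3,3]
    P=p@M.T+t; P[d<=0]=np.nan
    return P
def tool():
    s=manip.read_state();T=np.eye(4);T[:3,:3]=R.from_quat(s['orientation']).as_matrix();T[:3,3]=s['tcp_pos'];return T
def rect(q):
    r=cv2.minAreaRect(q.astype(np.float32));return np.round(r[0],1),np.round(r[1],1),round(r[2],2)
E
python3 - <<'E'
from h import *
for c in ['scene','side']:
    snapshot(c);f=np.load(c+'0.npz');P=cloud(f['d'],camera_info(c));im=f['im'].astype(int)
    z=P[...,2]
    for t,lo,hi in [('press',24,36),('die',34,46),('bracket',60,80),('bracket',25,40)]:
        r=regions_of(c,t)
        if not r: print(c,t,'none');continue
        m=r[0]['pixels']&(z>lo)&(z<hi);m2=cv2.morphologyEx(m.astype(np.uint8),cv2.MORPH_OPEN,np.ones((2,2)))>0
        print(c,t,round(r[0]['p'],2),m.sum(),m2.sum(),rect(P[m2][:,:2]) if m2.sum()>4 else '',np.nanmedian(z[m]))
    red=(im[...,0]>150)&(im[...,1]<60)
    n,l,s,cc=cv2.connectedComponentsWithStats(red.astype(np.uint8))
    for k in range(1,n):
        if s[k,4]>8:
            q=P[l==k];print(' red',cc[k].round(),s[k,4],np.nanmin(q,0).round(),np.nanmax(q,0).round())
E
```

```text
scene press 0.81 1845 1840 (array([ 540.8, -199.5]), array([326.1, 120.4]), 86.97) 31.11603693885138
scene die 0.64 1411 1397 (array([463.6, 242. ]), array([230.3, 138.8]), 71.96) 40.816246466529265
scene bracket 0.66 172 171 (array([482. , 286.5]), array([67.8, 46.4]), 72.04) 70.41216818637946
scene bracket 0.66 532 527 (array([476.3, 251.6]), array([176.2,  51.7]), 70.84) 33.08039872418658
 red [575.  76.] 1090 [-2189.  -832.  -658.] [-2107.  -645.  -279.]
 red [610.  64.] 70 [-2177.  -562.  -345.] [-2130.  -482.  -276.]
 red [605. 100.] 801 [-2192.  -568.  -658.] [-2108.  -356.  -442.]
 red [634. 106.] 132 [-2172.  -294.  -595.] [-2113.  -230.  -445.]
 red [268. 231.] 10 [801.  87.  31.] [806.  92.  54.]
 red [268. 241.] 23 [806.  89.   2.] [813. 106.  25.]
side press 0.95 1800 1787 (array([ 537.4, -201.6]), array([345.5, 106.9]), 85.9) 30.03738237802861
side die 0.71 1508 1492 (array([467.9, 227.5]), array([255.8, 107.9]), 71.67) 39.900708892454304
side bracket 0.81 185 181 (array([486. , 276.3]), array([88.1, 25. ]), 72.25) 69.46980621050523
side bracket 0.81 573 554 (array([477.1, 258.1]), array([190.7,  61.7]), 77.59) 32.315906974653444
 red [488. 214.] 6432 [ 172. -417.   -1.] [286. 732. 506.]
 red [282. 206.] 686 [724.  59.   1.] [805. 129.  77.]
```

>>> apply_moves(series=[[0.56,-0.37,0,0,0,0.2],[0.56,-0.37,0,0,0,0.2],[0.56,-0.37,0,0,0,0.2],[0.56,-0.37,0,0,0,0.2],[0.56,-0.37,0,0,0,0.2],[0.56,-0.37,0,0,0,0.2],[0.56,-0.37,0,0,0,0.2],[0.56,-0.37,0,0,0,0.2],[0.56,-0.37,0,0,0,0.2],[0.56,-0.37,0,0,0,0.2]], jaw=1)

```text
clock: 2.43
tcp_pos: [488.2, 282.9, 231.5]
orientation: [0.807, 0.59, 0.0, -0.0]
ft_force: [0.5, -0.6, 0.0]
grip_width: 1.002
gripper_force: 0.0
```

Run:
```python
from h import *
i=camera_info('wrist');Tc=np.array(i['T_tool_cam']);print(Tc.round(2).tolist(),i['fx'])
T=tool();s=manip.read_state();print(s['clock'],s['tcp_pos'],T.round(3)[:3,:3].tolist())
im,d=snapshot('wrist');cv2.imwrite('pics/w1.png',im[:,:,::-1])
P=cloud(d,i,T@Tc)
for t in ['saddle','spot','bracket']:
    print(t,[(np.round(x['xyz'],1),round(x['p'],2)) for x in place_of('wrist',t)[:2]])
r=regions_of('wrist','bracket');z=P[...,2]
for lo,hi in [(62,80),(26,38)]:
    m=r[0]['pixels']&(z>lo)&(z<hi)
    m=cv2.morphologyEx(m.astype(np.uint8),cv2.MORPH_OPEN,np.ones((5,5)))>0
    print(m.sum(),rect(P[m][:,:2]),np.median(z[m]))
```

```text
[[0.0, -0.96, -0.28, 71.5], [1.0, 0.0, 0.0, -0.85], [-0.0, -0.28, 0.96, -143.44], [0.0, 0.0, 0.0, 1.0]] 300.1270547747126
2.4333 [488.16914934 282.89687104 231.52558817] [[0.304, 0.953, -0.0], [0.953, -0.304, 0.001], [0.001, -0.0, -1.0]]
saddle [(array([492.5, 291.5,  66.7]), 0.84)]
spot [(array([465. , 188. ,  35.1]), 0.92), (array([748.6, -54.8,  -2.1]), 0.26)]
bracket [(array([481.2, 241.8,  27.3]), 0.96)]
1081 (array([493.5, 292.2]), array([44.8, 25.9]), 72.71) 70.80696761626535
4579 (array([478.8, 245. ]), array([171.1,  52.4]), 72.42) 32.80248731455907
```

>>> apply_moves(series=[[0.021,0.0044,0.06,0,0,0],[0.021,0.0044,0.14,0,0,0],[0.021,0.0044,0.22,0,0,0],[0.021,0.0044,0.28,0,0,0],[0.021,0.0044,0.32,0,0,0],[0.021,0.0044,0.35,0,0,0],[0.021,0.0044,0.37,0,0,0],[0.021,0.0044,0.375,0,0,0],[0.021,0.0044,0.375,0,0,0],[0.021,0.0044,0.375,0,0,0]])

```text
clock: 3.52
tcp_pos: [496.0, 289.3, 44.7]
orientation: [0.809, 0.588, 0.001, 0.0]
ft_force: [0.4, 0.1, 1.0]
grip_width: 1.003
gripper_force: 0.0
```

>>> apply_moves(series=[[0,0,0,0,0,0],[0,0,0,0,0,0],[0,0,0,0,0,0],[0,0,0,0,0,0],[0,0,0,0,0,0],[0,0,0,0,0,0],[0,0,0,0,0,0],[0,0,0,0,0,0],[0,0,0,0,0,0],[0,0,0,0,0,0]], jaw=0)

```text
clock: 4.35
tcp_pos: [495.1, 289.5, 44.3]
orientation: [0.809, 0.588, 0.0, -0.0]
ft_force: [-3.7, -1.2, 7.4]
grip_width: 0.292
gripper_force: 59.1
```

>>> apply_moves(series=[[0,0,-0.01,0,0,0],[0,0,-0.03,0,0,0],[0,0,-0.06,0,0,0],[0,0,-0.09,0,0,0],[0,0,-0.12,0,0,0],[0,0,-0.15,0,0,0],[0,0,-0.18,0,0,0],[0,0,-0.2,0,0,0],[0,0,-0.21,0,0,0],[0,0,-0.21,0,0,0]])

```text
clock: 5.18
tcp_pos: [495.8, 289.6, 150.1]
orientation: [0.809, 0.588, 0.001, -0.0]
ft_force: [-0.8, 0.6, -1.1]
grip_width: 0.293
gripper_force: 59.3
```

```bash
cat >> h.py <<'E'
def fits(c,items,tag):
    T=tool();im,d=snapshot(c);i=camera_info(c)
    P=cloud(d,i,T@np.array(i['T_tool_cam']) if c=='wrist' else None)
    np.savez(tag+'.npz',im=im,P=P);cv2.imwrite(f'pics/{tag}.png',im[:,:,::-1])
    z=P[...,2]
    for t,lo,hi in items:
        r=regions_of(c,t)
        if not r: print(c,t,'none');continue
        m=r[0]['pixels']&(z>lo)&(z<hi)
        m=cv2.morphologyEx(m.astype(np.uint8),cv2.MORPH_OPEN,np.ones((3,3)))>0
        q=P[m]
        if len(q)<20: print(t,'few');continue
        A=np.c_[q[:,:2],np.ones(len(q))];k=np.linalg.lstsq(A,q[:,2],rcond=None)[0]
        print(c,t,round(r[0]['p'],2),m.sum(),rect(q[:,:2]),'z',np.median(q[:,2]).round(1),'slope',k[:2].round(3))
    return im,P
E
python3 - <<'E'
from h import *
s=manip.read_state();print(s['clock'],s['tcp_pos'],s['ft_force'],s['grip_width'])
im,P=fits('wrist',[('bracket',150,175),('bracket',95,150)],'w2')
for t in ['spot','tip','press']:
    print(t,[(np.round(x['xyz'],1),round(x['p'],2)) for x in place_of('wrist',t)[:2]])
E
```

```text
5.1833 [495.78065345 289.55998834 150.09823693] [-0.76243437  0.61439062 -1.05478807] 0.29272525674680283
wrist bracket 0.78 484 (array([501.2, 309.3]), array([ 8.8, 26.1]), 72.23) z 164.6 slope [0.645 1.99 ]
wrist bracket 0.78 6162 (array([489.9, 274.3]), array([107.9,  50.1]), 72.28) z 138.7 slope [-0.003  0.003]
spot []
tip []
press []
```

View pics/w2.png

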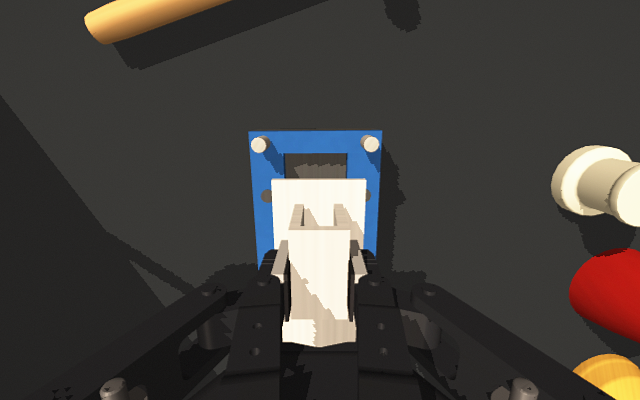

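>>> apply_moves(series=[[-0.024,0.012,0,0,0,-0.006],[-0.071,0.036,0,0,0,-0.019],[-0.13,0.067,0,0,0,-0.035],[-0.2,0.103,0,0,0,-0.055],[-0.271,0.139,0,0,0,-0.074],[-0.342,0.176,0,0,0,-0.093],[-0.412,0.212,0,0,0,-0.113],[-0.483,0.248,0,0,0,-0.132],[-0.542,0.279,0,0,0,-0.148],[-0.589,0.303,0,0,0,-0.161]])

```text
clock: 6.32
tcp_pos: [548.2, -40.9, 148.5]
orientation: [0.729, 0.685, -0.0, 0.0]
ft_force: [0.7, 0.2, -1.1]
grip_width: 0.295
gripper_force: 59.3
```

>>> apply_moves(series=[[0,0,0,0,0,0],[0,0,0,0,0,0],[0,0,0,0,0,0],[0,0,0,0,0,0]])

```text
clock: 6.65
tcp_pos: [548.2, -36.3, 148.5]
orientation: [0.728, 0.686, -0.0, -0.0]
ft_force: [0.0, 0.4, -1.5]
grip_width: 0.291
gripper_force: 59.3
```

Run:
```python
from h import *
s=manip.read_state();print(s['clock'],s['tcp_pos'],s['grip_width'],2*np.degrees(np.arctan2(s['orientation'][1],s['orientation'][0])))
for c in ['wrist','scene','side']:
    im,P=fits(c,[('press',24,36),('bracket',120,148)],c+'3')
    for t in ['spot','tip','press']:
        print(t,[(np.round(x['xyz'],1),round(x['p'],2)) for x in place_of(c,t)[:2]])
```

```text
6.65 [548.20284997 -36.32943174 148.54479735] 0.2914144546884018 86.56641720387427
wrist press 0.74 2178 (array([546.2, -75.7]), array([ 71.5, 120. ]), 87.22) z 30.8 slope [-0.001 -0.011]
wrist bracket 0.72 6285 (array([546.1, -52.4]), array([108.3,  50.4]), 86.73) z 137.1 slope [-0.004  0.   ]
spot []
tip []
press []
scene press 0.55 1827 (array([ 541.8, -208.9]), array([345.8, 122.2]), 87.99) z 31.1 slope [-0.004 -0.001]
scene bracket 0.71 334 (array([545.8, -82.8]), array([174.7,  51. ]), 87.22) z 137.7 slope [-0.045  0.007]
spot [(array([ 543.3, -145.3,  139.8]), 0.7)]
tip [(array([ 537.1, -272.1,   43.8]), 0.49), (array([479.5, 241.6,   4.6]), 0.37)]
press [(array([ 540. , -206.8,   -2.5]), 0.63)]
side press none
side bracket 0.57 266 (array([542.8, -80.3]), array([177. ,  50.3]), 85.43) z 136.6 slope [0.02  0.006]
spot [(array([ 542.7, -144.4,  135.8]), 0.64)]
tip [(array([ 536. , -268.8,   45.1]), 0.69)]
press [(array([ 5.404e+02, -2.090e+02,  5.000e-01]), 0.57)]
```

View pics/wrist3.png

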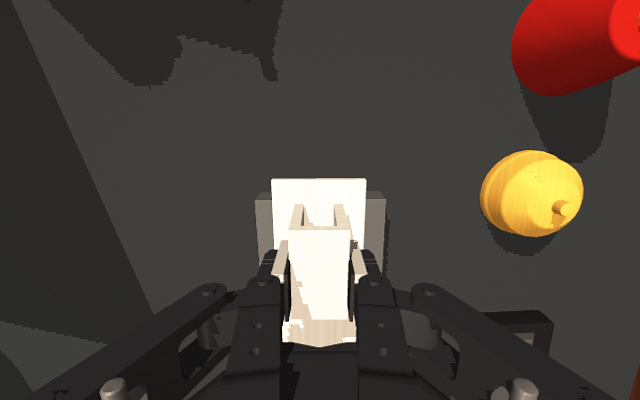

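View pics/side3.png

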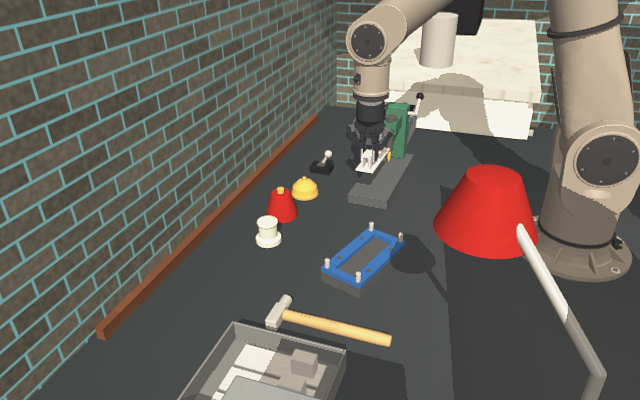

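>>> apply_moves(series=[[-0.03,0.001,0.01,0,0,-0.006],[-0.08,0.002,0.03,0,0,-0.006],[-0.12,0.0034,0.06,0,0,-0.006],[-0.133,0.0034,0.1,0,0,-0.006],[-0.133,0.0034,0.14,0,0,-0.006],[-0.133,0.0034,0.17,0,0,-0.006],[-0.133,0.0034,0.186,0,0,-0.006],[-0.133,0.0034,0.194,0,0,-0.006],[-0.133,0.0034,0.196,0,0,-0.006],[-0.133,0.0034,0.196,0,0,-0.006]])

```text
clock: 8.38
tcp_pos: [546.3, -104.0, 51.2]
orientation: [0.725, 0.689, 0.0, 0.0]
ft_force: [-0.4, 0.3, -1.7]
grip_width: 0.293
gripper_force: 59.4
```

>>> apply_moves(series=[[0,0,0.001,0,0,0],[0,0,0.002,0,0,0],[0,0,0.003,0,0,0],[0,0,0.004,0,0,0],[0,0,0.005,0,0,0],[0,0,0.006,0,0,0],[0,0,0.006,0,0,0]])

```text
clock: 8.97
tcp_pos: [545.9, -104.1, 47.8]
orientation: [0.725, 0.689, -0.0, -0.0]
ft_force: [-0.1, 1.2, -2.2]
grip_width: 0.296
gripper_force: 59.4
```

>>> apply_moves(series=[[0,0,0.001,0,0,0],[0,0,0.002,0,0,0],[0,0,0.003,0,0,0],[0,0,0.003,0,0,0]])

```text
clock: 9.3
tcp_pos: [546.0, -104.1, 46.3]
orientation: [0.725, 0.689, -0.0, -0.0]
ft_force: [-0.1, 0.3, -1.3]
grip_width: 0.293
gripper_force: 59.3
```

Run:
```python
from h import *
s=manip.read_state();print(s['clock'],s['tcp_pos'],s['ft_force'],s['moment'],2*np.degrees(np.arctan2(s['orientation'][1],s['orientation'][0])))
for c in ['wrist','scene','side']:
    im,P=fits(c,[('press',24,32.5),('bracket',30,44)],c+'4')
    for t in ['spot','tip','bracket']:
        print(t,[(np.round(x['xyz'],1),round(x['p'],2)) for x in place_of(c,t)[:2]])
```

```text
9.3 [ 545.97248684 -104.06485177   46.30406375] [-0.11076927  0.28948888 -1.2777473 ] [-0.01845289  0.03500594 -0.00422916] 87.02466357395274
wrist press 0.81 22757 (array([545.5, -88.2]), array([ 95.8, 120.5]), 87.0) z 30.8 slope [ 0.    -0.002]
wrist bracket 0.73 6243 (array([ 544.1, -120.1]), array([108.1,  50.1]), 87.43) z 34.9 slope [-0.003 -0.   ]
spot []
tip []
bracket [(array([ 544.2, -150.9,   29.2]), 0.7)]
scene press 0.61 518 (array([ 538.5, -188.7]), array([308., 122.]), 86.17) z 30.5 slope [-0.002 -0.002]
scene bracket 0.58 196 (array([ 544.3, -147.4]), array([169.9,  46. ]), 87.0) z 35.1 slope [0.017 0.006]
spot [(array([ 541.3, -217.1,   34.4]), 0.92)]
tip [(array([ 534.1, -274.1,   42. ]), 0.61)]
bracket [(array([ 542.5, -152.1,   28. ]), 0.93), (array([545.6, -97. ,  68.4]), 0.46)]
side press 0.82 796 (array([ 539.2, -204. ]), array([344.3, 121.3]), 86.92) z 29.9 slope [ 0.001 -0.002]
side bracket 0.64 222 (array([ 543.2, -147.9]), array([174.2,  52.9]), 86.38) z 34.6 slope [0.015 0.002]
spot [(array([ 540.5, -210.3,   37.4]), 0.92)]
tip [(array([ 535.8, -266.2,   45.1]), 0.42)]
bracket [(array([ 544. , -153. ,   29.7]), 0.7)]
```

>>> apply_moves(series=[[0,0,0.001,0,0,0],[0,0,0.001,0,0,0],[0,0,0.001,0,0,0]])

```text
clock: 10.45
tcp_pos: [546.0, -104.1, 46.3]
orientation: [0.725, 0.688, 0.0, -0.0]
ft_force: [-3.9, 1.2, 9.1]
grip_width: 0.292
gripper_force: 60.8
```

>>> apply_moves(series=[[0,0,0.001,0,0,0],[0,0,0.001,0,0,0],[0,0,0.001,0,0,0]])

```text
clock: 10.7
tcp_pos: [546.0, -104.1, 46.2]
orientation: [0.725, 0.688, 0.0, -0.0]
ft_force: [-8.4, 1.9, 20.5]
grip_width: 0.294
gripper_force: 62.1
```

>>> apply_moves(series=[[0,0,-0.0015,0,0,0],[-0.006,0,-0.0015,0,0,0],[-0.018,0,-0.0015,0,0,0],[-0.03,0,-0.0015,0,0,0],[-0.042,0,-0.0015,0,0,0],[-0.054,0,-0.0015,0,0,0],[-0.066,0,-0.0015,0,0,0],[-0.078,0,-0.0015,0,0,0],[-0.086,0,-0.0015,0,0,0],[-0.09,0,-0.0015,0,0,0]])

```text
clock: 11.53
tcp_pos: [543.9, -150.2, 46.3]
orientation: [0.726, 0.688, 0.0, 0.0]
ft_force: [-0.3, 4.4, 6.5]
grip_width: 0.295
gripper_force: 60.5
```

>>> apply_moves(series=[[0,0,0,0,0,0],[0,0,0,0,0,0]])

```text
clock: 11.7
tcp_pos: [543.9, -150.4, 46.3]
orientation: [0.726, 0.688, 0.0, 0.0]
ft_force: [-0.9, -0.8, 4.9]
grip_width: 0.293
gripper_force: 60.3
```

Run:
```python
from h import *
s=manip.read_state();print(s['clock'],s['tcp_pos'],s['ft_force'],2*np.degrees(np.arctan2(s['orientation'][1],s['orientation'][0])))
for c in ['wrist','scene','side']:
    im,P=fits(c,[('press',24,32.5),('bracket',32.8,44)],c+'5')
    for t in ['spot','tip','bracket']:
        print(t,[(np.round(x['xyz'],1),round(x['p'],2)) for x in place_of(c,t)[:2]])
a=cv2.resize(cv2.imread('pics/scene5.png')[110:190,250:340],None,fx=5,fy=6,interpolation=cv2.INTER_CUBIC)[:480,:400]
b=cv2.resize(cv2.imread('pics/side5.png')[120:200,350:430],None,fx=5,fy=6,interpolation=cv2.INTER_CUBIC)
cv2.imwrite('pics/c5.png',np.hstack([a,b]))
```

```text
11.7 [ 543.87517458 -150.36896314   46.2562627 ] [-0.87905035 -0.81964996  4.8868543 ] 86.96484467923504
wrist press 0.7 46374 (array([ 544.4, -111.6]), array([142.4, 120.2]), 87.32) z 30.8 slope [ 0. -0.]
wrist bracket 0.82 6167 (array([ 542. , -166.3]), array([107.6,  50.1]), 87.28) z 34.9 slope [-0.002  0.001]
spot [(array([ 540.4, -199.1,   30.5]), 0.71)]
tip []
bracket [(array([ 547.7, -200.6,   28.6]), 0.57)]
scene press 0.62 537 (array([ 540.5, -184.4]), array([295.2, 123. ]), 86.99) z 30.7 slope [-0.001 -0.001]
scene bracket 0.6 164 (array([ 547.2, -189.9]), array([165.5,  38. ]), 87.5) z 35.4 slope [0.027 0.009]
spot [(array([ 541.8, -260.1,   36.5]), 0.73)]
tip [(array([ 535.8, -274.3,   42.8]), 0.59)]
bracket [(array([ 541.4, -198.4,   28.7]), 0.76), (array([756.1, -54.9,  -1.6]), 0.39)]
side press 0.91 942 (array([ 539.4, -205.7]), array([342.5, 120.4]), 87.29) z 29.8 slope [ 0.001 -0.001]
side bracket 0.89 54 (array([ 538.2, -172.1]), array([133.,  38.]), 83.08) z 35.5 slope [-0.021  0.016]
spot [(array([ 539. , -255.8,   31. ]), 0.79)]
tip [(array([ 536.1, -270.6,   42.8]), 0.52)]
bracket [(array([ 540.8, -195.8,   26.8]), 0.53), (array([491.3, 472.7,  -2. ]), 0.36)]
```

View pics/c5.png

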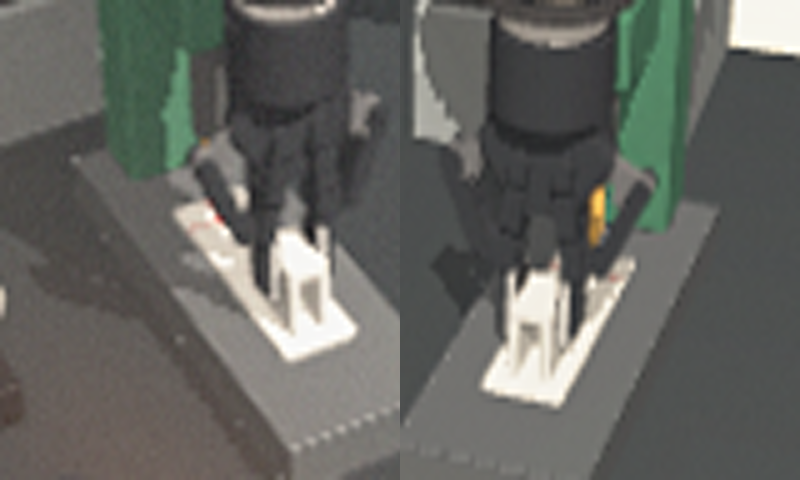

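>>> apply_moves(series=[[-0.005,0,0,0,0,0],[-0.011,-0.0005,0,0,0,0],[-0.017,-0.001,0,0,0,0],[-0.022,-0.001,0,0,0,0],[-0.025,-0.001,0,0,0,0],[-0.025,-0.001,0,0,0,0],[-0.025,-0.001,0,0,0,0]])

```text
clock: 13.18
tcp_pos: [542.7, -162.0, 46.2]
orientation: [0.725, 0.688, 0.0, 0.0]
ft_force: [0.3, 1.6, 7.2]
grip_width: 0.291
gripper_force: 60.5
```

Run:
```python
from h import *
s=manip.read_state();print(s['clock'],s['tcp_pos'],s['ft_force'],2*np.degrees(np.arctan2(s['orientation'][1],s['orientation'][0])))
im,P=fits('wrist',[('press',24,32.5),('bracket',32.8,44)],'wrist6')
for t in ['spot','tip','bracket']:
  for c in ['scene','side']:
    if t=='spot': snapshot(c)
    print(c,t,[(np.round(x['xyz'],1),round(x['p'],2)) for x in place_of(c,t)[:2]])
```

```text
13.1833 [ 542.74539537 -161.95055594   46.22761266] [0.32077534 1.60045413 7.18176593] 87.00878577201617
wrist press 0.96 53710 (array([ 544.1, -117.3]), array([154.4, 121.1]), 87.05) z 30.8 slope [ 0. -0.]
wrist bracket 0.56 6134 (array([ 540.9, -178. ]), array([107.8,  50.2]), 87.39) z 34.9 slope [-0.001  0.001]
scene spot [(array([ 538.2, -269.9,   33.7]), 0.64)]
side spot [(array([ 539. , -269.2,   33.2]), 0.82), (array([ 5.398e+02, -2.093e+02,  1.000e-01]), 0.39)]
scene tip []
side tip []
scene bracket [(array([ 539.4, -207.6,   30.9]), 0.59)]
side bracket [(array([ 541.3, -207.3,   29.4]), 0.88)]
```

>>> apply_moves(series=[[-0.0015,0,-0.0005,0,0,0],[-0.0015,0,-0.0005,0,0,0]])

```text
clock: 13.9
tcp_pos: [542.4, -162.7, 46.3]
orientation: [0.725, 0.688, -0.0, 0.0]
ft_force: [0.4, -0.1, 3.1]
grip_width: 0.295
gripper_force: 60.0
```

>>> apply_moves(series=[[0,0,0,0,0,0],[0,0,0,0,0,0],[0,0,0,0,0,0],[0,0,0,0,0,0],[0,0,0,0,0,0],[0,0,0,0,0,0]], jaw=0.7)

```text
clock: 14.4
tcp_pos: [542.4, -162.2, 46.2]
orientation: [0.725, 0.689, -0.0, -0.0]
ft_force: [0.9, -0.4, 0.1]
grip_width: 0.701
gripper_force: 0.0
```

>>> apply_moves(series=[[0,0,-0.01,0,0,0],[0,0,-0.03,0,0,0],[0,0,-0.07,0,0,0],[0.02,0,-0.12,0,0,0],[0.06,0,-0.17,0,0,0],[0.12,0,-0.21,0,0,0],[0.18,0,-0.24,0,0,0],[0.24,0,-0.26,0,0,0],[0.28,0,-0.28,0,0,0],[0.3,0,-0.28,0,0,0]])

```text
clock: 15.23
tcp_pos: [551.3, -9.2, 189.3]
orientation: [0.724, 0.69, 0.002, 0.001]
ft_force: [0.3, -0.4, 0.0]
grip_width: 0.701
gripper_force: 0.0
```

Run:
```python
from h import *
s=manip.read_state();print(s['clock'],s['tcp_pos'],s['ft_force'],s['grip_width'])
for c in ['wrist','scene','side']:
    im,P=fits(c,[('press',24,32.5),('bracket',32.8,44)],c+'7')
    for t in ['spot','tip','bracket']:
        print(c,t,[(np.round(x['xyz'],1),round(x['p'],2)) for x in place_of(c,t)[:2]])
a=cv2.resize(cv2.imread('pics/scene7.png')[115:180,260:325],None,fx=6,fy=6,interpolation=cv2.INTER_CUBIC)
b=cv2.resize(cv2.imread('pics/side7.png')[125:190,350:415],None,fx=6,fy=6,interpolation=cv2.INTER_CUBIC)
cv2.imwrite('pics/c7.png',np.hstack([a,b]))
```

```text
15.2333 [551.30032515  -9.2221283  189.29563155] [ 0.27296133 -0.35414788  0.04514445] 0.7010939964825915
wrist press 0.68 11128 (array([ 544., -123.]), array([166.4, 120.2]), 87.28) z 30.8 slope [ 0.    -0.002]
wrist bracket 0.57 1305 (array([746.7, -50.6]), array([65.5, 58.3]), 53.56) z 38.0 slope [ 0.018 -0.01 ]
wrist spot [(array([768.2,  80.1,   3.6]), 0.58)]
wrist tip []
wrist bracket [(array([ 541.5, -210.1,   28.4]), 0.93)]
scene press 0.91 740 (array([ 540. , -208.6]), array([344.4, 122.7]), 87.38) z 30.6 slope [-0.001 -0.001]
scene bracket 0.56 212 (array([ 539.7, -206.8]), array([167.8,  50.8]), 86.07) z 35.4 slope [-0.003  0.009]
scene spot [(array([ 539.2, -271.3,   34.7]), 0.59)]
scene tip [(array([ 537.5, -271.8,   43.8]), 0.68)]
scene bracket [(array([ 539.4, -210.6,   31.2]), 0.74), (array([492.3, 474.4,  -1.4]), 0.47)]
side press 0.79 1114 (array([ 539.9, -202.7]), array([338., 122.]), 87.47) z 29.9 slope [ 0.001 -0.002]
side bracket 0.73 83 (array([ 537.5, -207.2]), array([171.2,  44.8]), 84.37) z 34.9 slope [-0.02   0.007]
side spot [(array([ 537.7, -269.3,   34.3]), 0.59)]
side tip [(array([ 538.1, -268.8,   44.5]), 0.66), (array([ 538.3, -268.4,   33.8]), 0.2)]
side bracket [(array([ 543.8, -213.2,   26.2]), 0.81)]
```

View pics/c7.png

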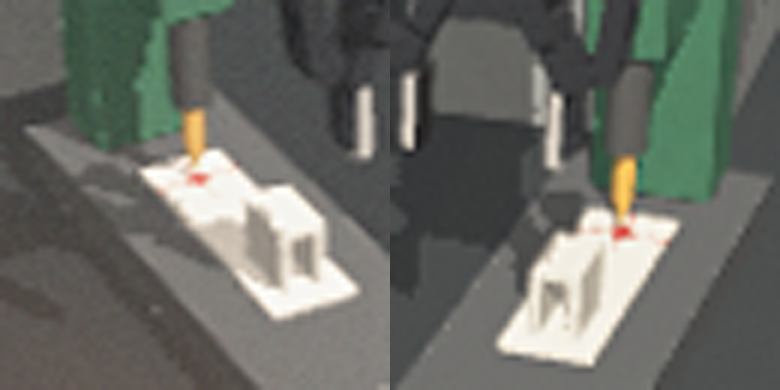

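View pics/wrist7.png

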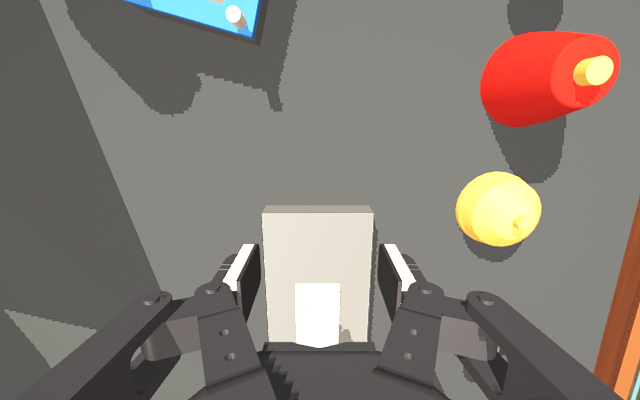

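Run:
```python
from h import *
for c,o in [('scene',(260,115)),('side',(350-65,125))]:
    i=camera_info(c);M=R.from_quat(i['orientation']).as_matrix();t=np.array(i['position'])
    def pr(p):
        q=M.T@(np.array(p)-t);return np.array([i['fx']*q[0]/q[2]+i['cx'],i['fy']*q[1]/q[2]+i['cy']])
    a,b=pr([536.5,-270,42]),pr([536.5,-270,34]);print(c,((a-o)*6).round(),((b-o)*6).round(),'px6 per mm x,y',((pr([537.5,-270,34])-b)*6).round(1),((pr([536.5,-269,34])-b)*6).round(1))
    im=np.load(c+'7.npz')['im'].astype(int)
    y0,x0=int(b[1])-8,int(b[0])-8
    w=np.clip(im[y0:y0+17,x0:x0+17,0]-im[y0:y0+17,x0:x0+17,1:].max(-1)-60,0,None)
    yy,xx=np.mgrid[:17,:17];print('red centroid',round(((xx*w).sum()/w.sum()+x0-o[0])*6),round(((yy*w).sum()/w.sum()+y0-o[1])*6),(w>0).sum())
```

```text
scene [195. 164.] [196. 176.] px6 per mm x,y [-1.5  0.5] [0.8 0.8]
red centroid 196 175 4
side [621. 218.] [621. 231.] px6 per mm x,y [-1.8 -0.2] [-0.4  0.8]
red centroid 618 230 6
```

```bash
python3 -c "
from workcell import job
print(job.close_job())"
```

```text
the job is handed in; nothing more can be done
None
```

The bracket is flat on the punch bed and released, and the job is handed in (about 15 s on the clock); the cameras put the red spot within about 2 mm of directly under the tip, and I saw no contact with the punch or the other things, though the hand-in returned no verdict.

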